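# Move the clip-in battery pack from charger to stirrer

## Robot

A 6-joint arm with a two-finger parallel gripper is mounted at the origin on a cart in front of the work surface, level with it; the furniture and walls round the work are solid. World frame = base frame: x ahead of the robot, y to its left, z up, the work surface at z = 0. Lengths are in m, angles in rad, forces in N, time in s.
With the tool pointing down it reaches from about 0.325 to 0.9 m from the base axis. Payload 6.1 kg.
Tool frame: the origin (TCP) lies midway between the tips of the shut fingers; the grasp point (between the pads) lies 19 mm behind it; x points along the fingers, y is the direction in which the jaws open and shut, and the axes are right-handed (so a half turn about x gives the same grasp; the last joint's range is limited). The gripper opens to 85 mm and grips with 20 to 120 N. Pads are 22 mm wide; open, the fingers measure 114 mm over their backs; the gripper's body (76 mm by 85 mm) begins 54 mm behind the grasp point. The pads swing forward as they close: fully open they stand 13 mm farther back than shut.
Start: joints at [-1.293, 0.22, 1.526, -0, 1.395, -0.126], TCP at [0.246, -0.575, 0.231] pointing down, gripper open.
Joint ranges: [-2.98, 2.98], [-0.91, 2.08], [0.09, 2.57], [-1.24, 4.39], [0.2, 2.65], [-2.68, 2.68]. Speed limits (rad/s): [2.57, 2.57, 3.01, 3.14, 3.14, 3.14].

## Interface

Orientations are given as [roll, pitch, yaw] about the fixed x, y, z axes, in that order (R = Rz(yaw) Ry(pitch) Rx(roll)).
In Python, from plant import movep, move_l, set_joints, gripper_to, hold, inverse_kinematics, observe, get_image, get_calibration, Unreachable, job_done gives the robot as it stands. Calls block until the motion is done:
- movep(position, orientation): joint-space move of the TCP to a pose.
- move_l(position, feed=0.15, rotation=None, max_force=None): straight line of the TCP; rotation=None keeps the orientation; feed is the mean speed in m/s. With max_force (N) it stops when the force on the tool has changed by that much, and returns True; else False.
- set_joints(angles): joint-space move.
- gripper_to(opening, f_grip=None): finger opening in m; f_grip is the grip in N (None keeps the last); returns when the fingers have stopped.
- hold(seconds).
- inverse_kinematics(position, orientation): joint angles nearest the present ones, or None.
- observe(): the state.
- get_image(name): name is "side" or "top"; returns (picture, depth): 400x640x3 uint8, red, green, blue; 400x640 float32, m along the optical axis (not along the pixel's ray), 0 where there is no reading.
- get_calibration(name): a dict with "intrinsics" (3x3 intrinsics, pixels), "world_from_camera" (4x4, takes a point from camera to world coordinates). Camera axes: x right, y down, z forward; pixel columns grow to the right and rows downward; lengths in m; the calibration is good to about 2 mm. A picture is of the moment at which its call begins. get_calibration takes no time and is no camera call.
A pose or a line that the arm cannot do raises Unreachable and nothing moves.
- job_done(): hands the job in, once; it reports no verdict.
The state is a dict: "time_s": time; "q": joint angles; "joint_velocities": joint speeds; "joint_torque": joint torques, N m; "eef_pos": TCP position; "tcp_rot": TCP orientation; "ft_force": force on the tool from outside, world axes, zero at the start; "torque": the same for the moment, N m; "opening": finger opening in m.
Only numpy, scipy, OpenCV 4.12 (cv2) and the standard library are available. Lean on these libraries where they do the work, as an engineer would, in place of code of your own. Each camera call takes 0.05 s, during which the arm holds its last target. There are 200 camera calls.

## Task

Move the battery pack from its charger to the cordless stirrer: press the charger's spring catch so that the pack is let go, slide it out, then slide it flat into the stirrer's rails until the catch there clicks and holds it, and let go. Never force the pack or the catches, and leave the other things on the bench as they are.

Things in the scene. Friction and masses are not known exactly. Their poses are not given: they have to be found in the camera images.
- pack_center (a point): Centre, 32 mm above the underside, of the battery pack: grey upright block 60 (x) x 40 (y) x 64 mm on a wider flat foot, about 250 g; x to its leading end, z up. Starts clicked into the charger. Grip it from above across its 40 mm; fingertips at least 16 mm above the channel floor pass over the rails.
- pack_bar (a point): Middle of the front edge of the pack's foot, at its underside; axes as the pack's. The foot is 7 mm thick, 60 mm wide, and reaches from 30 mm behind to 54 mm ahead of the pack's centre. Ahead of the block it has a window 16 x 24 mm (x 31 to 47 mm from the centre) closed by a cross bar 7 mm thick, which the catch nose holds.
- charger: Charger: white base 230 (x) x 90 (y) x 12 mm with a white power block 46 mm high at the far end. Origin under the middle of the base at bench height; x along the channel from open mouth to closed end; z up. Rails and floor exactly like the stirrer's. With the pack clicked in, the pack's centre is at x = 18 mm.
- charger_pad (a point): Middle of the top of the charger's thumb pad: black, ribbed, 24 x 26 mm, at the closed end, 54 mm above the bench. Pressed straight down it lowers the catch nose: from 5 to 6 mm down the pack is free and two sprung pins shove it about 11 mm back to the mouth. Needs 4 to 10 N, stops hard at 8 mm, springs back up.
- charger_catch (a joint): Travel of the charger's catch and pad, m: 0 = up, 0.008 = fully down.
- charger_pusher (a joint): Travel of the charger's pusher pins, m: 0 = fully out (nothing against them), about 0.011 with the pack clicked in.
- stirrer: Cordless magnetic stirrer: grey base 230 (x) x 90 (y) x 12 mm; at its far end a grey housing 50 mm high with a round white plate and a beaker on it. Origin under the middle of the base at bench height; x along the channel from open mouth to closed end; z up. The base's top is the channel floor, 12 mm above the bench.
- stirrer_mouth (a point): Where the stirrer's lips begin, on the channel floor at mid-width (base x = -30 mm; axes as the base). Rails run from here 90 mm in: channel 65 mm wide, 10 mm high under the lips, 53 mm gap between the lips, rail tops 14 mm above the floor. Before it 85 mm of open floor to set the pack on; flared guides 9 mm high lead in over the last 27 mm.
- stirrer_catch (a joint): Travel of the stirrer's catch, m: 0 = up (no pack, or pack clicked in), about 0.006 while the cross bar rides on the nose. The catch unit is like the charger's, but clamped anywhere over 44 mm and not measured: the pack clicks in with its centre at base x = -15 to 29 mm. Solid stop 3 mm past the click.
- stirrer_pusher (a joint): Travel of the stirrer's pusher pins, m: 0 = out, about 0.011 with the pack clicked in, 0.014 at the stop. Pushing in, the nose's slope is met about 20 mm and the pins 11 mm before the click; the push rises to 8 to 15 N, falls at the click, and climbs steeply at the stop. Let go, the pack is pressed back on the nose.
- timer: Bystander to be left alone: the flat lab timer, 64 x 68 x 18 mm, origin at the middle of its underside.
- vial_blue: Bystander to be left alone: the small capped vial, 22 x 22 x 34 mm, origin at the middle of its underside.
- dropper_a: Bystander to be left alone: the dropper bottle, 33 x 33 x 72 mm, origin at the middle of its underside.
- petri_dish: Bystander to be left alone: the petri dish, 89 x 89 x 16 mm, origin at the middle of its underside.
- slide_box: Bystander to be left alone: the box of slides, 58 x 80 x 24 mm, origin at the middle of its underside.
- marker_black: Bystander to be left alone: the marker, 17 x 135 x 16 mm, origin at the middle of its underside.

How it is judged:
On the way, in this order (a step that is already met when the one before it is completed fails the run):
1. the charger's catch has been pressed and the pack has been pushed back off it by the pins (value of joint charger_pusher below 0.003 m and horizontal distance between pack_center and charger below 0.03 m), for 0.1 s.
2. the pack has been slid out and is well away from the charger (horizontal distance between pack_center and charger above 0.15 m), for 0.1 s.
At the end, for the whole second after the job is handed in: The pack stands flat and straight between the stirrer's rails (within 5 mm and 0.12 rad), past the catch: pins pressed in over 8 mm and the nose sprung back up (under 2 mm down); released and at rest; the charger's catch is up again (value of joint stirrer_pusher above 0.008 m and value of joint each of stirrer_catch, charger_catch below 0.002 m and y of pack_center in the frame of stirrer between -0.005 and 0.005 m and x of pack_center in the frame of stirrer between -0.022 and 0.036 m and angle between the x axis of pack_center and the x axis of stirrer, either way round below 0.12 rad and angle between pack_center's own z axis and vertical below 0.06 rad and linear speed of pack below 0.01 m/s); the robot touches nothing.
It fails at once if the pack is pushed against the stirrer's catch, pins or stop with more than 25 N (contact force between pack and stirrer above 25 N).
It fails at once if the pack is dragged against the charger's catch with more than 25 N (contact force between pack and charger above 25 N).
It fails at once if the robot presses on a catch pad or device with more than 25 N (contact force between the arm and charger above 25 N or contact force between the arm and stirrer above 25 N).
It fails at once if the pack is tipped by more than 0.4 rad (angle between pack_center's own z axis and vertical above 0.4 rad).
It fails at once if another thing on the bench is moved by more than 30 mm (distance of any of timer, vial_blue, dropper_a, petri_dish, slide_box, marker_black from where it was at the start of the episode above 0.03 m).
It also fails if it takes over 70 s, if anything falls off the work surface, if the arm or the gripper's body presses on something with over 40 N, if the wrist force passes 120 N, or if a joint passes its speed limit or range.

## Working session

There is one attempt and no reset: what is moved stays moved. The work goes in short steps, each a Python script; the robot and the scene stay as the last script left them, time stands still between calls to the robot, and variables do not carry over. Pictures are saved under pics/ and viewed, about 8 in all and at most 12, crops included, and the job is handed in when it is done.

```bash
mkdir -p pics; ls; python3 - <<'E'
from plant import *
import cv2,numpy as np
for n in("top","side"):
    im,d=get_image(n); c=get_calibration(n)
    np.savez(f"{n}0.npz",im=im,d=d,K=c["intrinsics"],T=c["world_from_camera"])
    cv2.imwrite(f"pics/{n}0.png",im[:,:,::-1]); print(n,c, (d>0).mean())
print(observe())
E
```

```text
pics
top {'intrinsics': array([[366.32891192,   0.        , 319.2396413 ],
       [  0.        , 366.32891192, 206.65562428],
       [  0.        ,   0.        ,   1.        ]]), 'world_from_camera': array([[-0.00801827, -0.99678524,  0.07971755,  0.43151144],
       [-0.99990594,  0.00710516, -0.01173147,  0.06113501],
       [ 0.01112735, -0.07980412, -0.99674846,  1.05571367],
       [ 0.        ,  0.        ,  0.        ,  1.        ]])} 0.99608984375
side {'intrinsics': array([[483.08186632,   0.        , 322.67698714],
       [  0.        , 483.08186632, 194.69438475],
       [  0.        ,   0.        ,   1.        ]]), 'world_from_camera': array([[ 0.70022561, -0.38491585,  0.60126856, -0.44554201],
       [-0.71391522, -0.38109528,  0.58744484, -0.85334647],
       [ 0.00302378, -0.8405987 , -0.54164996,  0.9025257 ],
       [ 0.        ,  0.        ,  0.        ,  1.        ]])} 0.99611328125
{'time_s': 0.1, 'q': array([-1.29307971e+00,  2.21170972e-01,  1.52751354e+00, -4.81886437e-05,
        1.39470377e+00, -1.26091017e-01]), 'joint_velocities': array([ 4.32855490e-06,  9.76101374e-04, -4.78894341e-03, -2.13941055e-03,
       -1.68812346e-03, -1.94427761e-04]), 'joint_torque': array([ 8.54664522e-04, -4.98244035e+01, -3.90545690e+01, -2.66646593e-04,
        5.74968391e-03, -1.18848052e-05]), 'eef_pos': array([ 0.24540974, -0.5741982 ,  0.23028504]), 'tcp_rot': array([-1.67048032,  1.56900007,  1.87492846]), 'ft_force': array([ 0.52666315,  0.71510009, -0.02968818]), 'torque': array([0.01083211, 0.03095279, 0.03472918]), 'opening': 0.0854473701072016}
```

View pics/top0.png

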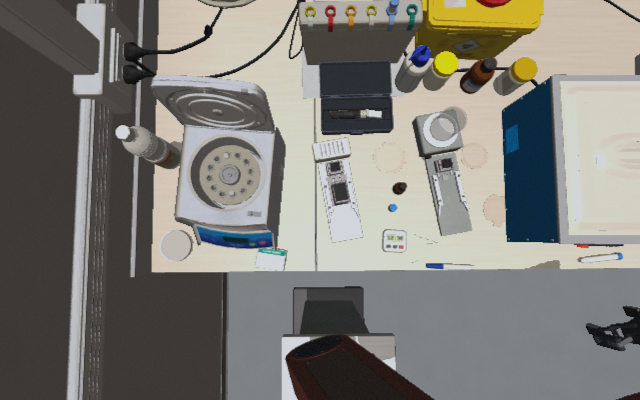

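View pics/side0.png

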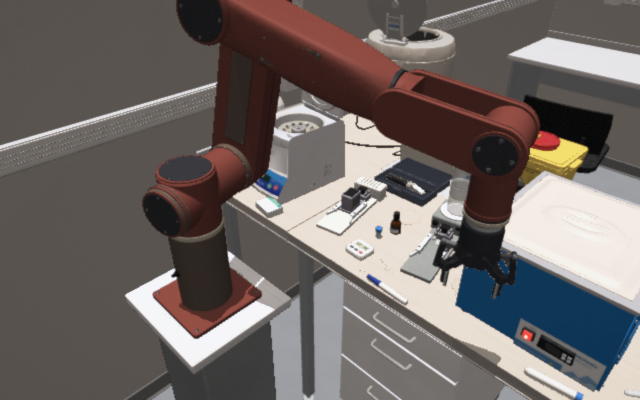

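Top view: the charger is at about (340,190) and the stirrer at about (447,180), and both mouths face the robot (picture bottom). The pack is the dark block near (338,190). I'll zoom in on these and take depth points.

```bash
cat >h.py <<'E'
import numpy as np,cv2
def cloud(f):
    z=np.load(f); d=z["d"].astype(float);K=z["K"];T=z["T"]
    v,u=np.mgrid[:400,:640]
    P=np.stack([(u-K[0,2])/K[0,0]*d,(v-K[1,2])/K[1,1]*d,d],-1)
    return z["im"],P@T[:3,:3].T+T[:3,3],d
def ray(f,px,z):
    q=np.load(f);K=q["K"];T=q["T"];px=np.atleast_2d(px)
    r=np.c_[(px-K[[0,1],2])/K[0,0],np.ones(len(px))]@T[:3,:3].T
    return T[:3,3]+r*((z-T[2,3])/r[:,2])[:,None]
E
python3 - <<'E'
from h import *
im,P,d=cloud("top0.npz")
a=im[125:245,305:475,::-1]
Z=P[...,2]; print("bench z", np.median(Z[200:240,270:310]), np.median(Z[215:230,365:380]))
h=np.clip(Z[125:245,305:475]/0.1*255,0,255).astype(np.uint8)
A=cv2.resize(a,None,fx=4.7,fy=4.7,interpolation=cv2.INTER_CUBIC)
cv2.imwrite("pics/zt.png",A)
im2,P2,_=cloud("side0.npz")
b=im2[150:290,300:480,::-1]
cv2.imwrite("pics/zs.png",cv2.resize(b,None,fx=4.2,fy=4.2,interpolation=cv2.INTER_CUBIC))
np.set_printoptions(linewidth=250)
print("charger z mm rows 135..240 cols 312..366"); print((Z[135:245:3,312:368:2]*1000).round().astype(int))
print("stirrer cols 412..474"); print((Z[108:240:4,412:476:2]*1000).round().astype(int))
E
```

```text
bench z -0.0002521325284734477 -0.0007366597008848785
charger z mm rows 135..240 cols 312..366
[[  0   1  -2 ...   1   0  -4]
 [ -1  -3   0 ...  -1  -2  -3]
 [ -2  -1  -2 ...   2  -3  -3]
 ...
 [ -1  -2 -39 ...  -2  -1   0]
 [  2   3 -44 ...  -1  -1  -5]
 [  0  -1 -39 ...   0  -3   1]]
stirrer cols 412..474
[[-1 -5  3 ... -3 -3 -1]
 [-2 -4  2 ...  1 -3 -2]
 [-2  0  0 ... -5  0  2]
 ...
 [-2  1  2 ... 12  0  0]
 [ 0  3 -2 ...  1 -6  3]
 [-1 -3 -2 ...  1 -1 -1]]
```

View pics/zt.png

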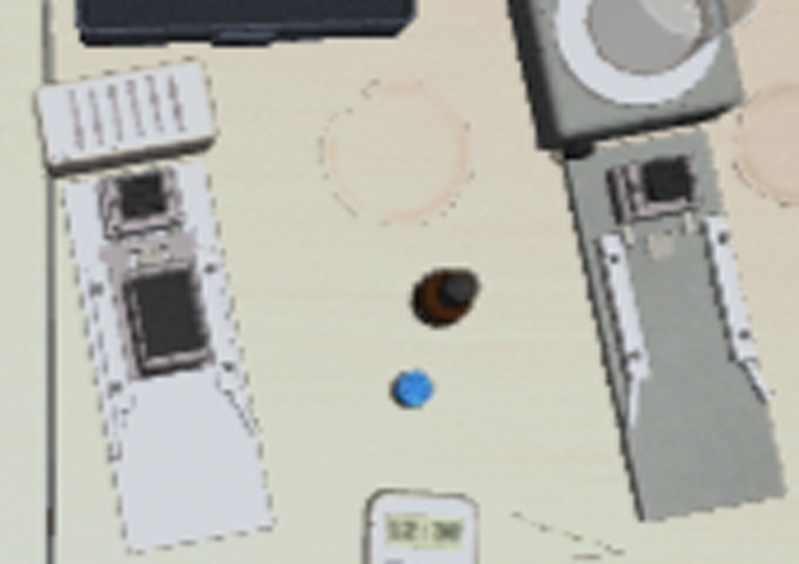

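View pics/zs.png

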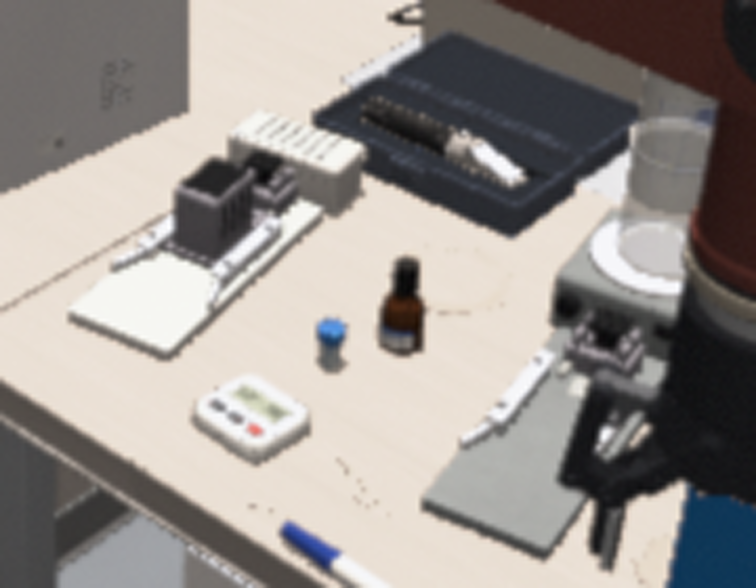

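```bash
python3 - <<'E'
from h import *
np.set_printoptions(precision=4,suppress=True)
im,P,d=cloud("top0.npz")
hsv=cv2.cvtColor(im,cv2.COLOR_RGB2HSV); S=hsv[...,1].astype(int);V=hsv[...,2].astype(int)
print("sat wood/charger/stirrer",S[225,305],V[225,305],S[225,345],V[225,345],S[215,455],V[215,455],"row215 S",S[215,430:480],"V",V[215,430:480],"row 230 S",S[230,322:370])
def blob(name,m,z,f="top0.npz"):
    n,l,st,c=cv2.connectedComponentsWithStats(m.astype(np.uint8))
    k=1+st[1:,4].argmax(); ys,xs=np.where(l==k)
    w=ray(f,np.c_[xs,ys],z)[:,:2]
    r=cv2.minAreaRect(w.astype(np.float32))
    print(name,st[k],"px",c[k],"centroid",w.mean(0),"rect",r)
    return l==k
def win(r0,r1,c0,c1):
    m=np.zeros((400,640),bool);m[r0:r1,c0:c1]=1;return m
m=blob("packtop",(V<75)&win(180,203,328,352),.076); print("depth z",np.median(P[m][:,2]), P[m].mean(0))
for n,w,f in(("chpad",win(160,172,327,342),0),("stpad",win(157,171,439,455),0)):
    m=blob(n,(V<75)&w,.054); print("depth z",np.median(P[m][:,2]),P[m].mean(0))
# bases
for n,r0,r1,c0,c1,cm in(("charger",168,228,310,372,0),("stirrer",166,220,415,480,0)):
    g=im.astype(float); L=[];R=[]
    G=np.abs(np.diff(S.astype(float),axis=1))
    Sm=cv2.GaussianBlur(S.astype(np.float32),(0,0),.7); dx=np.diff(Sm,axis=1)
    for r in range(r0,r1):
        row=dx[r,c0:c1]
        L.append((c0+row.argmin()+.5,r)); R.append((c0+row.argmax()+.5,r))
    dy=np.diff(Sm,axis=0)
    for q,nm,z in((L,"L",.012),(R,"R",.012)):
        w=ray("top0.npz",np.array(q),z)[:,:2]
        for _ in range(6):
            a=np.polyfit(w[:,0],w[:,1],1); e=w[:,1]-np.polyval(a,w[:,0]); k=np.abs(e)<max(.003,1.5*np.median(abs(e))); w=w[k]
        print(n,nm,"y=",a,"yaw",np.arctan(a[0]),"n",len(w),"std",e.std(), "x range",w[:,0].min(),w[:,0].max())
E
```

```text
sat wood/charger/stirrer 14 214 12 219 7 156 row215 S [19 20 22 19 22 20 16  8  8 11  5  6 10  8 11  6  6  8  6  5  5  3 10  7
  8  7  5  7  7  8  5  7  7  7  8  7  8  7  8 19 23 23 24 24 23 23 21 21
 22 21] V [210 212 212 211 212 193 113  66 127 189 169 157 159 158 159 159 157 157
 158 157 156 154 156 155 155 156 154 153 152 154 153 153 152 152 154 154
 154 154 155 174 211 211 211 211 211 211 211 209 210 211] row 230 S [14 14 15 13 15 13 14 15  4 10 10 12 10 10 12 12 10 10 10  9 10 10 10 10
 12 10 12 10 10 13 10 12 10 10  9 10 10 10 10 12 15 15 17 14 15 17 15 15]
packtop [331 183  17  18 207] px [339.8599 191.4058] centroid [ 0.5507 -0.0063] rect ((0.5504447221755981, -0.004184290766716003), (0.045498184859752655, 0.03760836273431778), 9.632460594177246)
depth z 0.07552872203431438 [ 0.5508 -0.0063  0.0749]
chpad [331 162   9   9  69] px [334.7826 166.2609] centroid [0.6235 0.0054] rect ((0.6242712736129761, 0.004816518165171146), (0.02221810631453991, 0.022426793351769447), 89.65641784667969)
depth z 0.05327984441887024 [0.6237 0.0054 0.0531]
stpad [442 159  10   9  81] px [446.3951 163.0123] centroid [ 0.6309 -0.3052] rect ((0.6308929920196533, -0.30544066429138184), (0.02545800805091858, 0.022534269839525223), 89.66165161132812)
depth z 0.05334089568893319 [ 0.6313 -0.306   0.0519]
charger L y= [ 0.1734 -0.0563] yaw 0.1716839450938183 n 60 std 0.0008452360148722319 x range 0.45670238561264315 0.6268030401953306
charger R y= [ 0.1743 -0.1491] yaw 0.17256077855729146 n 51 std 0.0008153012619214982 x range 0.4559957802274479 0.6262549239321272
stirrer L y= [ 0.1864 -0.3774] yaw 0.18423918504246237 n 54 std 0.0008879364913942136 x range 0.4771441714638126 0.6308027832604108
stirrer R y= [ 0.18   -0.4673] yaw 0.17807408764729588 n 51 std 0.001109997851269392 x range 0.47645394870224356 0.6302565485437204
```

Checks agree: charger yaw is 0.172, its base is 91 mm wide, and both the pack and the pad lie on its centreline. Depth gives the pack top at 75.5 mm and the pad at 53.3 mm. Next I press the pad.

```bash
python3 - <<'E'
from plant import *
import numpy as np
np.set_printoptions(precision=4,suppress=True)
psi=.172; pi=np.pi
p=np.array([.6235,.0056])
best=None
for y in(psi,psi-pi):
    q=inverse_kinematics([*p,.12],[0,pi/2,y]); print(y,q)
    if q is not None and (best is None or abs(q[5])<abs(best[1][5])): best=(y,q)
y=best[0]; print("use yaw",y)
o=observe(); move_l([*(o["eef_pos"][:2]),.33],feed=.25)
gripper_to(0,30)
movep([*p,.12],[0,pi/2,y]); 
move_l([*p,.062],feed=.1)
hold(.2); o=observe(); f0=o["ft_force"]; print(o["time_s"],o["eef_pos"],f0,o["opening"])
hit=move_l([*p,.050],feed=.012,max_force=3); o=observe(); print("hit",hit,o["eef_pos"],o["ft_force"]-f0)
z0=o["eef_pos"][2]
for i in range(9):
    hit=move_l([*p,max(z0-.001*(i+1),.0465)],feed=.01,max_force=10); o=observe(); print(o["eef_pos"][2],(o["ft_force"]-f0))
    if o["eef_pos"][2]<.0475 or hit: break
hold(.3)
move_l([*p,.14],feed=.12)
im,d=get_image("top");c=get_calibration("top")
np.savez("top1.npz",im=im,d=d,K=c["intrinsics"],T=c["world_from_camera"])
print(observe()["time_s"])
E
```

```text
0.172 [-0.1174  0.3154  1.6287  0.      1.1976 -1.8602]
-2.969592653589793 [-0.1174  0.3154  1.6287 -0.      1.1976  1.2814]
use yaw -2.969592653589793
4.9 [0.6243 0.0055 0.0631] [ 0.4203 -0.1514 -0.2598] 0.00014852315822784195
hit True [0.6234 0.0056 0.0537] [0.0918 0.6923 3.9636]
0.053248250711629044 [-2.6545  0.4739  6.0481]
0.0521720164838544 [-2.0685  0.8999  6.9767]
0.05115321386255295 [-1.6966  0.6477  6.3824]
0.05001370658792205 [-1.7511  0.2334  4.5384]
0.04872968169804047 [-1.4712  0.3469  3.8602]
0.04767419584251056 [-1.3986 -0.3057  5.1312]
0.04671137061338114 [-2.973   0.6612  4.646 ]
8.6167
```

```bash
python3 - <<'E'
from plant import *
import numpy as np,cv2
pi=np.pi
movep([.5,-.13,.30],[0,pi/2,.172-pi])
for n in("top","side"):
    im,d=get_image(n);c=get_calibration(n)
    np.savez(n+"1.npz",im=im,d=d,K=c["intrinsics"],T=c["world_from_camera"])
a=np.load("top1.npz")["im"][125:245,305:475,::-1];b=np.load("side1.npz")["im"][150:270,300:470,::-1]
cv2.imwrite("pics/c1.png",np.vstack([cv2.resize(x,(600,300),interpolation=cv2.INTER_CUBIC) for x in(a,b)]))
print(observe()["time_s"])
E
```

```text
9.675
```

View pics/c1.png

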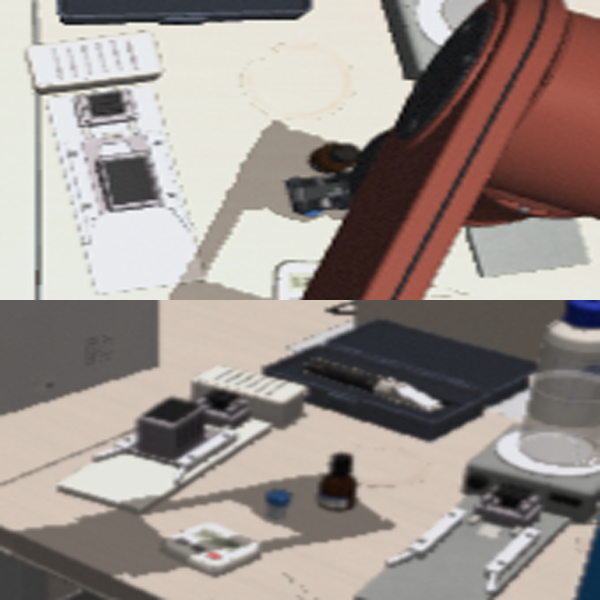

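The lower half shows that the pack has moved back, clear of the catch, and that it stands upright. Next I measure the pack, and the stirrer's rails and pad in two views.

```bash
python3 - <<'E'
from h import *
np.set_printoptions(precision=4,suppress=True)
def tri(px1,f1,px2,f2):
    Ms=[]
    for f in(f1,f2):
        q=np.load(f); W=np.linalg.inv(q["T"]); Ms.append(q["K"]@W[:3])
    X=cv2.triangulatePoints(Ms[0],Ms[1],np.float64(px1).reshape(2,1),np.float64(px2).reshape(2,1)).ravel(); return X[:3]/X[3]
# pack top: dark, height by depth > 68mm, in xy window
out={}
for f in("top0.npz","side0.npz","top1.npz","side1.npz"):
    im,P,d=cloud(f)
    def near(x,y,r,z0,z1): return (np.hypot(P[...,0]-x,P[...,1]-y)<r)&(P[...,2]>z0)&(P[...,2]<z1)
    x,y=(.5507,-.0065) if "0" in f else(.540,-.0085)
    m=near(x,y,.05,.069,.085); ys,xs=np.where(m); px=np.array([xs.mean(),ys.mean()]); out[f]=px
    w=ray(f,np.c_[xs,ys],.076)[:,:2]
    print(f,"pack n",m.sum(),"cent",w.mean(0),"rect",cv2.minAreaRect(w.astype(np.float32)),"z",np.median(P[m][:,2]))
    if f in("top0.npz","side1.npz"):
        m=near(.631,-.305,.026,.047,.062); ys,xs=np.where(m); w=ray(f,np.c_[xs,ys],.054); print(f,"stpad all-top",m.sum(),w.mean(0)[:2],P[m][:,2].mean(),w[:,:2].min(0),w[:,:2].max(0))
        V=im.min(2); m=near(.56,-.32,.08,.019,.034)&(V>185)
        c,s=np.cos(.178),np.sin(.178); v=(P[...,1]+.322)*c-(P[...,0]-.55)*s
        L=[]
        for sgn in(1,-1):
            ys,xs=np.where(m&(sgn*v>.015)&(sgn*v<.05)); w=ray(f,np.c_[xs,ys],.026)[:,:2]
            u=(w-[.55,-.322])@np.array([c,s]); k=(u>-.07)&(u<.07); w=w[k]
            l=cv2.fitLine(w.astype(np.float32),cv2.DIST_HUBER,0,.01,.01).ravel(); L.append((l,w))
            yaw=np.arctan(l[1]/l[0]); print(f,"rail",sgn,len(w),"yaw",yaw,"y@.55",l[3]+(.55-l[2])*np.tan(yaw),"xrange",w[:,0].min(),w[:,0].max())
print("tri pack0",tri(out["top0.npz"],"top0.npz",out["side0.npz"],"side0.npz"),"pack1",tri(out["top1.npz"],"top1.npz",out["side1.npz"],"side1.npz"))
# front edge of stirrer base (top0): saturation drop going down column
im,P,d=cloud("top0.npz"); S=cv2.GaussianBlur(cv2.cvtColor(im,cv2.COLOR_RGB2HSV)[...,1].astype(np.float32),(0,0),.7)
for n,cs,r0,r1 in(("stirrer",range(445,468),222,242),("charger",range(336,360),230,250)):
    w=np.array([ray("top0.npz",(c_,r0+np.diff(S[r0:r1,c_]).argmax()+.5),.012)[0,:2] for c_ in cs])
    print(n,"front mid",np.median(w,0), "n",len(w),"fit x=a*y+b",np.polyfit(w[:,1],w[:,0],1))
E
```

```text
top0.npz pack n 312 cent [ 0.5509 -0.0077] rect ((0.55118328332901, -0.007556723430752754), (0.0593363456428051, 0.03926008567214012), 9.759905815124512) z 0.07494131707681273
top0.npz stpad all-top 84 [ 0.6323 -0.307 ] 0.053488840486819275 [ 0.6196 -0.3209] [ 0.645  -0.2931]
top0.npz rail 1 109 yaw 0.1333591 y@.55 -0.2891926 xrange 0.49063325270333075 0.602030665076554
top0.npz rail -1 120 yaw 0.21697806 y@.55 -0.35741717 xrange 0.5041834625484132 0.6131911687389242
side0.npz pack n 140 cent [ 0.5425 -0.0122] rect ((0.5426874160766602, -0.012178048491477966), (0.06567469239234924, 0.04132147505879402), 13.535636901855469) z 0.07491151637174792
top1.npz pack n 318 cent [ 0.5367 -0.0103] rect ((0.5363847017288208, -0.010343536734580994), (0.05952736735343933, 0.039669036865234375), 10.447120666503906) z 0.07579603684108743
side1.npz pack n 148 cent [ 0.5288 -0.0137] rect ((0.5289708375930786, -0.01426437497138977), (0.06698422133922577, 0.04294866696000099), 9.268855094909668) z 0.07593994721315417
side1.npz stpad all-top 56 [ 0.626  -0.3082] 0.05275149715820788 [ 0.6117 -0.3238] [ 0.6413 -0.2944]
side1.npz rail 1 75 yaw 0.1546144 y@.55 -0.28788856 xrange 0.4839468617322764 0.6001381859213861
side1.npz rail -1 75 yaw 0.23763978 y@.55 -0.35583746 xrange 0.4978545014993142 0.610849197733706
tri pack0 [ 0.5503 -0.0069  0.0701] pack1 [ 0.5358 -0.0092  0.0708]
stirrer front mid [ 0.4381 -0.3409] n 23 fit x=a*y+b [-0.1677  0.3804]
charger front mid [ 0.4194 -0.0307] n 24 fit x=a*y+b [-0.1718  0.4143]
```

Numbers to act on:
- **Pack:** now at (0.5365, -0.010), yaw about 0.174, pushed back about 14 mm.
- **Stirrer:** midline y = -0.3228 + 0.179(x - 0.55), front edge at (0.438, -0.343).
- **Expected click:** pack base x of about 9 mm, taken from the catch pad's position.

Next: a gentle grip, a lateral force check, then slide out and carry.

```bash
python3 - <<'E'
from plant import *
import numpy as np
np.set_printoptions(precision=4,suppress=True)
pi=np.pi; yw=.174; ex=np.array([np.cos(yw),np.sin(yw)]); ey=np.array([-ex[1],ex[0]])
p=np.array([.5365,-.0097]); Z=.034
movep([*p,.17],[0,pi/2,yw-pi]); gripper_to(.085,20)
move_l([*p,Z],feed=.12,max_force=6); hold(.2)
o=observe(); f0=o["ft_force"]; print(o["time_s"],o["eef_pos"],f0)
gripper_to(.036,20); hold(.2)
def rep(s):
    o=observe(); f=o["ft_force"]-f0; print(s,"t",o["time_s"],"pos",o["eef_pos"],"along",f[:2]@ex,"lat",f[:2]@ey,"z",f[2],"open",o["opening"]); return f
f=rep("grip20")
gripper_to(.036,60); hold(.1); f=rep("grip60")
move_l([*p,Z+.001],feed=.02,max_force=8); rep("up1")
for s in(.02,.06,.104):
    h=move_l([*(p-ex*s),Z+.001],feed=.06,max_force=10); rep(f"slide {s} {h}")
    if h: break
E
```

```text
12.6917 [ 0.5371 -0.0098  0.0347] [-0.3548 -0.7725  0.2451]
grip20 t 13.3667 pos [ 0.5365 -0.0097  0.0341] along -1.2685182931323227 lat 0.7571046729429198 z 3.035375361262191 open 0.04006841526623729
grip60 t 13.6833 pos [ 0.5365 -0.0097  0.0342] along -2.3056322336035566 lat 1.3322240475769638 z 4.634043964490413 open 0.039399650665082706
up1 t 13.9333 pos [ 0.5364 -0.0098  0.0345] along 1.1473109924931217 lat -0.26717979902452105 z -3.0350513034809032 open 0.03894401391467929
slide 0.02 True t 14.1417 pos [ 0.5329 -0.0102  0.0342] along -1.1739092194012535 lat -0.46193359969737896 z 3.458092343340635 open 0.03902646356584177
```

```bash
cat >rep.py <<'E'
from plant import *
import numpy as np
np.set_printoptions(precision=4,suppress=True)
pi=np.pi; yw=.174; ex=np.array([np.cos(yw),np.sin(yw)]); ey=np.array([-ex[1],ex[0]])
f0=np.array([-.355,-.7725,.2451])
def rep(s):
    o=observe(); f=o["ft_force"]-f0; print(s,"t",round(o["time_s"],2),"pos",o["eef_pos"],"along %.1f lat %.1f z %.1f"%(f[:2]@ex,f[:2]@ey,f[2]),"open %.4f"%o["opening"]); return o
E
python3 - <<'E'
from rep import *
p=np.array([.5365,-.0097]); Z=.0355
hold(.2); rep("now")
for s in(.006,.010,.016,.03,.06,.104):
    h=move_l([*(p-ex*s),Z],feed=.03,max_force=10); rep(f"slide {s} {h}")
    if h:
        hold(.2);rep("held"); break
E
```

```text
now t 14.34 pos [ 0.533  -0.0102  0.0341] along -2.9 lat 1.5 z 5.8 open 0.0394
slide 0.006 True t 14.55 pos [ 0.5303 -0.0105  0.0343] along 1.6 lat 0.8 z -0.2 open 0.0397
held t 14.75 pos [ 0.5301 -0.0105  0.0343] along 1.6 lat -0.0 z -0.4 open 0.0394
```

```bash
python3 - <<'E'
from rep import *
p=np.array([.5365,-.0097]); Z=.0345
for s in(.012,.018,.03,.06,.104):
    h=move_l([*(p-ex*s),Z],feed=.04,max_force=14); rep(f"slide {s} {h}")
    if h:
        hold(.2);rep("held"); break
E
```

```text
slide 0.012 False t 15.03 pos [ 0.5239 -0.0118  0.0342] along 0.3 lat -0.1 z -1.6 open 0.0396
slide 0.018 False t 15.33 pos [ 0.5179 -0.0129  0.0342] along -1.7 lat 0.7 z -1.8 open 0.0394
slide 0.03 False t 15.78 pos [ 0.5066 -0.0149  0.0344] along 1.1 lat 0.2 z -3.4 open 0.0395
slide 0.06 False t 16.68 pos [ 0.4773 -0.0201  0.0345] along -0.1 lat 1.8 z -3.7 open 0.0395
slide 0.104 False t 17.93 pos [ 0.4344 -0.0278  0.0346] along -0.3 lat 0.7 z -3.0 open 0.0393
```

```bash
python3 - <<'E'
from rep import *
import cv2
o=observe()["eef_pos"]
move_l([*o[:2],.15],feed=.15)
ys=.177; s=np.array([np.cos(ys),np.sin(ys)]); F=np.array([.4379,-.3429])
t=F+s*.022
move_l([*t,.15],feed=.2,rotation=[0,pi/2,ys-pi])
rep("over")
move_l([*t,.040],feed=.08,max_force=10); hold(.15); rep("low")
for n in("top","side"):
    im,d=get_image(n);c=get_calibration(n)
    np.savez(n+"2.npz",im=im,d=d,K=c["intrinsics"],T=c["world_from_camera"])
a=np.load("top2.npz")["im"][130:250,390:510,::-1];b=np.load("side2.npz")["im"][190:290,390:520,::-1]
cv2.imwrite("pics/c2.png",np.hstack([cv2.resize(x,(400,w),interpolation=cv2.INTER_CUBIC) for x,w in((a,400),(b,400))]))
E
```

```text
over t 20.56 pos [ 0.4596 -0.3381  0.1499] along 1.3 lat 0.6 z -3.9 open 0.0393
low t 22.23 pos [ 0.4598 -0.3393  0.0405] along 0.6 lat 1.6 z -3.3 open 0.0395
```

View pics/c2.png

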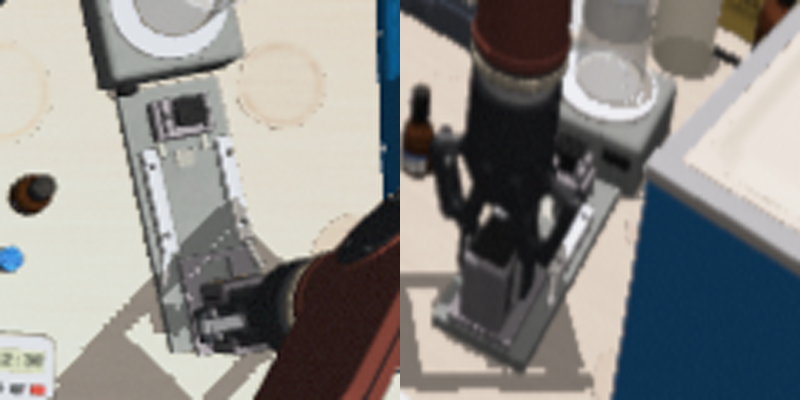

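The pack hangs upright over the open floor, aligned with the base; the side crop shows it at (490,280). Before lowering I refit the rail midline on the straight part of the rails only.

```bash
python3 - <<'E'
from h import *
np.set_printoptions(precision=4,suppress=True)
F=np.array([.4379,-.3429]);a=.177;s=np.array([np.cos(a),np.sin(a)]);n=np.array([-s[1],s[0]])
for f in("top0.npz","top2.npz","side1.npz"):
    im,P,d=cloud(f); m0=im.min(2)>(170 if "2" not in f else 165)
    v,u=np.mgrid[:400,:640]; w=ray(f,np.c_[u.ravel(),v.ravel()],.026)[:,:2]-F
    U=w@s-.115; W=w@n; m=m0.ravel()&(P[...,2].ravel()>.017)&(P[...,2].ravel()<.036)&(U>-.022)&(U<.055)
    r=[]
    for g in(1,-1):
        k=m&(g*W>.018)&(g*W<.05); q=np.polyfit(U[k],W[k],1); r.append(q); print(f,g,k.sum(),"slope,off",q,"W range",np.percentile(W[k],[3,97]))
    print("  mid: dyaw %.4f off@0 %.4f"%tuple((r[0]+r[1])/2))
# pack block side / foot in side2 top face
im,P,d=cloud("side2.npz")
m=(np.abs(P[...,2]-.082)<.006)&(np.hypot(P[...,0]-.46,P[...,1]+.339)<.05)&(im.max(2)<70); print("pack top pts",m.sum(),P[m].mean(0))
E
```

```text
top0.npz 1 98 slope,off [-0.0019  0.0318] W range [0.0268 0.0374]
top0.npz -1 102 slope,off [ 0.0016 -0.0327] W range [-0.0384 -0.0274]
  mid: dyaw -0.0002 off@0 -0.0004
top2.npz 1 108 slope,off [0.0037 0.0319] W range [0.0266 0.0378]
top2.npz -1 86 slope,off [ 0.029  -0.0337] W range [-0.0384 -0.0273]
  mid: dyaw 0.0164 off@0 -0.0009
side1.npz 1 63 slope,off [0.0124 0.0334] W range [0.0281 0.0396]
side1.npz -1 66 slope,off [ 0.0073 -0.0314] W range [-0.0373 -0.0256]
  mid: dyaw 0.0098 off@0 0.0010
pack top pts 188 [ 0.4513 -0.3427  0.0825]
```

The midline is confirmed: offset under 1 mm, and a lip gap of 53.6 mm against the stated 53 mm. Next I lower the pack, enter the rails and approach the catch.

```bash
cat >>rep.py <<'E'
yw=.177; ex=np.array([np.cos(yw),np.sin(yw)]); ey=np.array([-ex[1],ex[0]]); F=np.array([.4379,-.3429])
E
python3 - <<'E'
from rep import *
t=F+ex*.022
h=move_l([*t,.0325],feed=.02,max_force=4); o=rep(f"down {h}"); z=o["eef_pos"][2]+.0004
move_l([*t,z],feed=.02); rep("lift")
for s in(.03,.04,.05,.06,.07,.08,.09):
    h=move_l([*(F+ex*s),z],feed=.05,max_force=10); rep(f"s {s} {h}")
    if h: hold(.2); rep("held"); break
E
```

```text
down True t 22.69 pos [ 0.4598 -0.3392  0.034 ] along 0.9 lat 0.8 z 4.2 open 0.0397
lift t 22.94 pos [ 0.4594 -0.3389  0.0341] along 0.6 lat -0.3 z -1.1 open 0.0389
s 0.03 False t 23.25 pos [ 0.468  -0.3375  0.0343] along 1.8 lat 0.3 z -2.6 open 0.0391
s 0.04 False t 23.6 pos [ 0.4778 -0.3356  0.0343] along 1.2 lat 0.1 z -2.9 open 0.0395
s 0.05 False t 23.95 pos [ 0.4876 -0.3339  0.0343] along 0.3 lat 0.5 z -2.6 open 0.0393
s 0.06 False t 24.3 pos [ 0.4974 -0.3322  0.0344] along 0.1 lat 1.2 z -4.0 open 0.0392
s 0.07 False t 24.65 pos [ 0.5072 -0.3304  0.0344] along 0.2 lat 2.3 z -3.3 open 0.0393
s 0.08 False t 25.0 pos [ 0.5171 -0.3286  0.0344] along 0.5 lat 0.2 z -3.4 open 0.0394
s 0.09 False t 25.35 pos [ 0.5269 -0.3269  0.0344] along 1.6 lat 1.1 z -2.8 open 0.0396
```

```bash
python3 - <<'E'
from rep import *
z=.0341; pk=0; s=.09
while s<.131:
    s+=.001
    h=move_l([*(F+ex*s),z],feed=.012,max_force=13); o=observe(); f=o["ft_force"]-f0; a=f[:2]@ex; act=(o["eef_pos"][:2]-F)@ex
    print("%.3f act %.4f along %.1f lat %.1f z %.1f %s t %.1f"%(s,act,a,f[:2]@ey,f[2],h,o["time_s"]))
    pk=max(pk,-a)
    if -a>17 or (pk>7 and -a<pk-4 and s>.118): break
E
```

```text
0.091 act 0.0909 along -0.6 lat 0.4 z -1.2 False t 25.6
0.092 act 0.0921 along -0.5 lat 1.1 z -0.7 False t 25.9
0.093 act 0.0931 along 0.0 lat 0.9 z -0.3 False t 26.1
0.094 act 0.0941 along -2.0 lat -0.2 z -0.5 False t 26.4
0.095 act 0.0951 along -1.2 lat -0.2 z 1.2 False t 26.6
0.096 act 0.0961 along -1.0 lat 0.0 z 1.9 False t 26.9
0.097 act 0.0971 along -1.3 lat 0.3 z 2.1 False t 27.1
0.098 act 0.0981 along -2.8 lat 1.5 z 2.3 False t 27.4
0.099 act 0.0991 along -3.0 lat -0.4 z 2.2 False t 27.6
0.100 act 0.1001 along -2.4 lat 1.4 z 3.1 False t 27.9
0.101 act 0.1011 along -3.1 lat 0.2 z 3.2 False t 28.1
0.102 act 0.1021 along -3.0 lat 0.1 z 2.5 False t 28.4
0.103 act 0.1031 along -2.8 lat 0.4 z 4.8 False t 28.6
0.104 act 0.1041 along -3.6 lat -0.1 z 3.8 False t 28.9
0.105 act 0.1051 along -3.7 lat 0.4 z 4.7 False t 29.1
0.106 act 0.1055 along -6.5 lat 1.2 z 5.6 False t 29.4
0.107 act 0.1060 along -8.6 lat 0.2 z 6.6 False t 29.6
0.108 act 0.1067 along -8.9 lat 0.4 z 6.7 False t 29.9
0.109 act 0.1076 along -9.3 lat 1.1 z 6.7 False t 30.1
0.110 act 0.1085 along -9.3 lat 0.4 z 7.0 False t 30.4
0.111 act 0.1094 along -10.6 lat 0.7 z 7.0 False t 30.6
0.112 act 0.1104 along -9.8 lat 0.5 z 8.3 False t 30.9
0.113 act 0.1108 along -10.7 lat -0.4 z 8.1 False t 31.1
0.114 act 0.1116 along -12.2 lat 0.3 z 9.4 False t 31.4
0.115 act 0.1123 along -13.8 lat 1.2 z 9.4 False t 31.6
0.116 act 0.1141 along -9.8 lat 0.7 z 7.6 False t 31.9
0.117 act 0.1152 along -10.9 lat 0.6 z 7.8 False t 32.1
0.118 act 0.1162 along -10.1 lat -0.8 z 7.4 False t 32.4
0.119 act 0.1172 along -9.5 lat 0.5 z 9.0 False t 32.6
```

```bash
python3 - <<'E'
from rep import *
import cv2
from h import cloud,ray
rep("now")
for n in("top","side"):
    im,d=get_image(n);c=get_calibration(n)
    np.savez(n+"3.npz",im=im,d=d,K=c["intrinsics"],T=c["world_from_camera"])
im,P,d=cloud("side3.npz")
m=(np.abs(P[...,2]-.0755)<.005)&(np.hypot(P[...,0]-.551,P[...,1]+.322)<.05)&(im.max(2)<80)
print("pack top",m.sum(),P[m].mean(0),(P[m].mean(0)[:2]-F)@ex)
a=np.load("top3.npz")["im"][130:230,400:500,::-1];b=np.load("side3.npz")["im"][150:250,420:520,::-1]
cv2.imwrite("pics/c3.png",np.hstack([cv2.resize(x,(400,400),interpolation=cv2.INTER_CUBIC) for x in(a,b)]))
E
```

```text
now t 32.6 pos [ 0.5533 -0.3224  0.034 ] along -9.5 lat 0.5 z 9.0 open 0.0392
pack top 170 [ 0.5446 -0.3239  0.0758] 0.10835016952812837
```

View pics/c3.png

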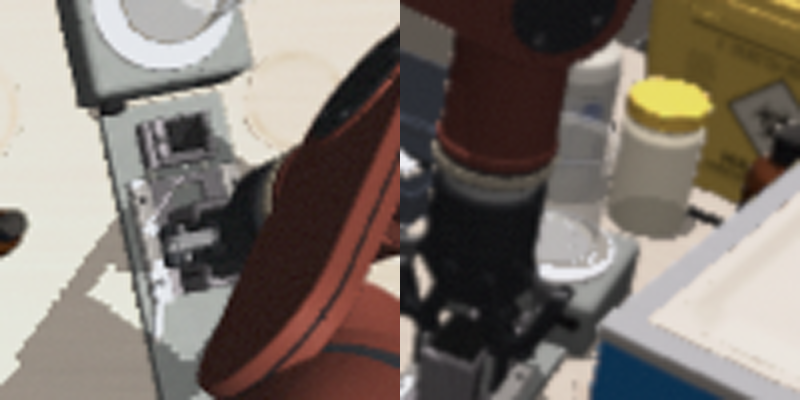

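```bash
python3 - <<'E'
from h import *
for k in "023":
    im,P,d=cloud(f"top{k}.npz"); m=np.zeros((400,640),bool);m[160:167,443:451]=1
    z=P[m][:,2]; print(k,"pad z",np.median(z),z.mean(),z.std())
    # foot/nose region
F=np.array([.4379,-.3429]);s=np.array([np.cos(.177),np.sin(.177)])
E
```

```text
0 pad z 0.05389964548593129 0.053880049889629154 0.0020357979008571755
2 pad z 0.05367027535606028 0.053454602254705906 0.001849730194226408
3 pad z 0.04939822316244069 0.049498222584656894 0.001870258783159147
```

Pad height shows the catch is still about 4.3 mm down: the bar is riding the nose and hasn't clicked. That fits the predicted click at about 0.124. I continue, watching force and pad height together.

```bash
python3 - <<'E'
from rep import *
c=get_calibration("top");K=c["intrinsics"];T=c["world_from_camera"]
v,u=np.mgrid[160:167,443:451]
def padz():
    d=get_image("top")[1][160:167,443:451].astype(float)
    P=np.stack([(u-K[0,2])/K[0,0]*d,(v-K[1,2])/K[1,1]*d,d],-1)@T[:3,:3].T+T[:3,3]; return np.median(P[...,2])
z=.0341; s=.119
while s<.134:
    s+=.001
    h=move_l([*(F+ex*s),z],feed=.012,max_force=10); o=observe(); f=o["ft_force"]-f0; a=f[:2]@ex; act=(o["eef_pos"][:2]-F)@ex; pz=padz()
    print("%.3f act %.4f along %.1f lat %.1f z %.1f pad %.4f %s t %.1f"%(s,act,a,f[:2]@ey,f[2],pz,h,o["time_s"]))
    if -a>18 or h or (s>.122 and pz>.0522): break
E
```

```text
0.120 act 0.1182 along -10.4 lat 0.8 z 8.5 pad 0.0492 False t 33.0
0.121 act 0.1192 along -10.3 lat 1.0 z 8.0 pad 0.0492 False t 33.2
0.122 act 0.1205 along -8.8 lat 0.5 z 7.3 pad 0.0509 False t 33.5
0.123 act 0.1215 along -8.1 lat 0.3 z 7.4 pad 0.0533 False t 33.9
```

Clicked: the force fell and the pad is back at 53.3 mm. I push 1 mm more as margin, release, retreat and check.

```bash
python3 - <<'E'
from rep import *
import cv2
from h import cloud
h=move_l([*(F+ex*.124),.0341],feed=.012,max_force=7); rep(f"extra {h}")
g=observe()["eef_pos"]; move_l([*(F+ex*.1225),.0345],feed=.012); rep("relaxed")
gripper_to(.085,20); hold(.2); rep("open")
p=observe()["eef_pos"]; move_l([*p[:2],.19],feed=.1)
movep([.42,-.13,.30],[0,pi/2,.172-pi]); hold(.2)
for n in("top","side"):
    im,d=get_image(n);c=get_calibration(n)
    np.savez(n+"4.npz",im=im,d=d,K=c["intrinsics"],T=c["world_from_camera"])
rep("away")
for nm,r,cc in(("stpad",(160,167),(443,451)),("chpad",(163,169),(332,338))):
    for k in"04":
        P=cloud(f"top{k}.npz")[1]; print(nm,k,np.median(P[r[0]:r[1],cc[0]:cc[1],2]))
im,P,d=cloud("top4.npz")
m=(np.abs(P[...,2]-.0755)<.006)&(np.hypot(P[...,0]-.557,P[...,1]+.321)<.05); w=P[m]
rr=cv2.minAreaRect(w[:,:2].astype(np.float32)); c2=np.array(rr[0])-F
print("pack n",m.sum(),"rect",rr,"base x %.4f y %.4f"%(c2@ex-.115,c2@ey),"z",np.median(w[:,2]))
a=np.load("top4.npz")["im"][100:260,310:510,::-1];b=np.load("side4.npz")["im"][140:300,320:520,::-1]
cv2.imwrite("pics/c4.png",np.hstack([cv2.resize(x,(400,320),interpolation=cv2.INTER_CUBIC) for x in(a,b)]))
E
```

```text
extra False t 34.15 pos [ 0.5585 -0.3214  0.034 ] along -9.5 lat 0.0 z 8.7 open 0.0395
relaxed t 34.43 pos [ 0.5581 -0.3214  0.0341] along -4.3 lat -1.3 z 0.8 open 0.0392
open t 35.15 pos [ 0.5586 -0.3213  0.0345] along 0.2 lat 0.5 z 1.3 open 0.0847
away t 38.17 pos [ 0.4201 -0.1304  0.2994] along 0.3 lat 1.4 z -0.3 open 0.0848
stpad 0 0.05389964548593129
stpad 4 0.053872101852216026
chpad 0 0.05362980976607723
chpad 4 0.05323573764237832
pack n 122 rect ((0.5740644335746765, -0.3200305700302124), (0.028112396597862244, 0.04217803478240967), 2.1533474922180176) base x 0.0231 y -0.0015 z 0.0759625257837972
```

View pics/c4.png

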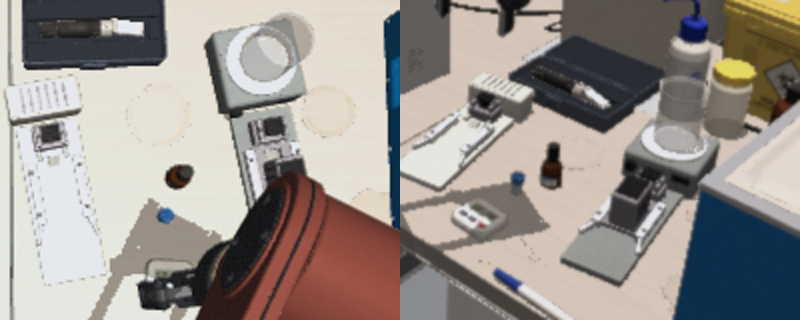

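Left half: the charger is empty and the pack is partly hidden by the arm. Right half: the pack stands upright between the stirrer's rails at (635,200), with bystanders in place. Its front edge puts the centre at base x of about 7 mm, and both pads are back up, so it's held. Handing in.

```bash
python3 -c "
from plant import *
job_done()"
```

```text
the job is handed in; nothing more can be done
```

The battery pack is out of the charger, clicked into the stirrer and released. I handed the job in at about 38 s of the 70 s allowed; no verdict was reported.

**What I did:**
- **Charger:** I pressed the pad about 7 mm with roughly 7 N. The pins pushed the pack back about 14 mm by camera (11 mm expected). I then gripped it and slid it out.
- **Stirrer:** I set the pack on the open floor and pushed it in with a peak of about 14 N. At about 0.114 m from the front edge the force dropped in a way that looked like the click. The pad was still about 4 mm down, so I kept pushing. The pad came back up with the tool at about 0.121 m, near the 0.124 m predicted from the pad's position.

**Last checks:**
- **Catches:** both pads read within 0.5 mm of their starting heights, so both catches are up.
- **Pack:** its front edge puts the centre at about 7 mm along the stirrer base, and it stands upright. The last top view was partly hidden by the arm, so its sideways offset (about -1.5 mm) and straightness are less certain. The side picture looks right.
- **Bystanders:** they look undisturbed in the pictures; I did not measure each one. The arm is clear of everything.

**Checks that disagreed:**
- **Slide-out stops:** the first two slide-out moves stopped early at my 10 N force limit. I took that for stick-slip in the grip, and the pack slid freely at a 14 N limit.
- **Pack top height:** the two-view estimate read about 5 mm lower than depth and the stated size (70 against 76 mm). The side view saw only part of the top, so I used the depth value.

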